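Load and index the punch rack

TASK

Load the sliding punch rack beside the anvil: first stand the tall slender punch in the pocket on the anvil's side, then stand the squat thick-headed punch in the other pocket. Then pull up the rack's spring plunger, slide the carriage one hole towards the anvil and let the pin go fully down into that next hole; finish with the gripper still closed on the plunger knob, holding the pin engaged. Leave the whetstone, the tin and the wooden wedge in front of the rack where they lie.

Things in the scene. Friction and masses are not known exactly. Their poses are not given: they have to be found in the camera images.
- rack: Fixed punch rack: dark steel foot plate 130 (x) x 360 (y) x 10 mm on the bench. Origin at the centre of its underside; y is the slide direction, x points away from the robot. On its robot side (x -53 to -17 mm) an aluminium bar 300 mm long, top at z 40 mm, has five 11 mm holes at y -90, -45, 0, 45, 90 mm (pitch 45). The carriage runs on a guide behind the bar.
- carriage (a joint): Slide of the carriage along the rack's y in m: starts at 0, the middle hole, pin in; the next holes are +-0.045; stops +-0.095. Dark steel plate 160 (y) x 70 (x) mm, top at z 44 mm, carrying two cups; a 34 mm wide ear towards the robot holds the plunger over the holes. Friction 1.5 N; it cannot lift or turn. Locked while the pin is in a hole (play 1.5 mm either way).
- plunger (a joint): Lift of the spring plunger in m: 0 = pin fully down, 0.018 = top stop. The 8 mm round-nosed pin reaches 10 mm into the hole, so it is clear above 0.010; a spring pushes it down with about 4 N at 0 and 6.5 N at the top. Let down between holes it rests on the bar at about 0.010.
- plunger_knob (a point): Grip point of the plunger's black upright cylindrical knob (26 mm diameter, 34 mm high), on its axis 16 mm below its top. Pin down, it is 92 mm above the bench, at rack x -35 mm, at the carriage's middle. A 22 mm round boss stands under the knob, its top 66 mm above the bench. Moves with plunger and carriage.
- pocket_left (a point): Centre of the inner floor of the carriage's cup on the rack's +y side (55 mm from the middle of the carriage, rack x = 25 mm). Round steel cup, inner diameter 28, outer 36 mm, 25 mm deep; floor 48 mm and rim 73 mm above the bench. Moves with the carriage.
- pocket_right (a point): The same for the like cup on the rack's -y side.
- tall_punch: Tall slender steel punch standing loose on the bench in front of the rack, 110 mm high: round foot of 24 mm diameter up to 45 mm, then a 14 mm neck from 49 mm to the top. About 0.2 kg. Origin at the centre of its underside, z up along it.
- squat_punch: Squat steel punch standing loose on the bench in front of the rack, 75 mm high: round foot of 24 mm diameter up to 43 mm, then a thick head of 34 mm diameter from 45 mm to the top. About 0.35 kg. Origin at the centre of its underside, z up along it.
- anvil: Anvil: fixed dark steel block 120 x 120 mm, 110 mm high with a bright top, beyond one end of the rack (its +y or its -y end; a 65 mm high wooden block stands at the other). Origin at the centre of its underside.
- whetstone: Bystander: grey stone 90 x 45 x 22 mm lying between the punches. Origin at the centre of its underside.
- tin: Bystander: closed round tin, 48 mm diameter, 32 mm high, before the rack's +y end. Origin at the centre of its underside.
- wedge: Bystander: wooden slip 70 x 30 x 18 mm before the rack's -y end. Origin at the centre of its underside.
There are look-alikes about, which are no part of the job. Leave any red look-alike of the tall_punch alone.

How it is judged (in metres and radians):
On the way, in this order (a step that is already met when the one before it is completed fails the run):
1. the tall punch stands in the pocket on the anvil's side (((y of anvil in the frame of rack above 0 m and (distance between tall_punch and pocket_left below 0.006 m and angle between tall_punch's own z axis and vertical below 0.12 rad)) or (not (y of anvil in the frame of rack above 0 m) and (distance between tall_punch and pocket_right below 0.006 m and angle between tall_punch's own z axis and vertical below 0.12 rad)))), for 0.2 s.
2. then the squat punch stands in the other pocket (((y of anvil in the frame of rack above 0 m and (distance between tall_punch and pocket_left below 0.006 m and angle between tall_punch's own z axis and vertical below 0.12 rad)) or (not (y of anvil in the frame of rack above 0 m) and (distance between tall_punch and pocket_right below 0.006 m and angle between tall_punch's own z axis and vertical below 0.12 rad))) and ((y of anvil in the frame of rack above 0 m and (distance between squat_punch and pocket_right below 0.006 m and angle between squat_punch's own z axis and vertical below 0.12 rad)) or (not (y of anvil in the frame of rack above 0 m) and (distance between squat_punch and pocket_left below 0.006 m and angle between squat_punch's own z axis and vertical below 0.12 rad)))), for 0.2 s.
3. then, with both loaded and the carriage still at its first hole, the plunger is pulled clear of the hole (all of step 2 and value of joint plunger above 0.0085 m and value of joint carriage between -0.02 and 0.02 m), for 0.05 s.
At the end, for the whole second after the job is handed in: Punches upright (0.12 rad) in their pockets (foot within 6 mm of the floor centre), tall one on the anvil's side; carriage at rest within 3 mm of the next hole towards the anvil (0.045 m), pin down to within 2 mm, fingers still holding the plunger with over 3 N (all of step 2 and ((y of anvil in the frame of rack above 0 m and value of joint carriage between 0.042 and 0.048 m) or (not (y of anvil in the frame of rack above 0 m) and value of joint carriage between -0.048 and -0.042 m)) and value of joint plunger below 0.002 m and contact force between the fingers and plunger above 3 N and velocity of joint carriage between -0.01 and 0.01 m/s); the arm keeps its last pose, push and grip.
It fails at once if the whetstone, the tin or the wedge is moved more than 30 mm (distance of any of whetstone, tin, wedge from where it was at the start of the episode above 0.03 m).
It also fails if it takes over 64 s, if anything falls off the work surface, if the arm or the gripper's body presses on something with over 40 N, if the wrist force passes 120 N, or if a joint passes its speed limit or range.

ROBOT

A 7-joint arm with a two-finger parallel gripper is mounted at the origin on the work surface. World frame = base frame: x ahead of the robot, y to its left, z up, the work surface at z = 0. Lengths are in mm, angles in rad, forces in N, time in s.
With the tool pointing down it reaches from about 425 to 925 mm from the base axis. Payload 6.8 kg.
Tool frame: the origin (TCP) lies on the centre line of the jaws, within the pads' length; the fingertips stand 25 mm ahead of it and the grasp point (between the pads) lies 6 mm ahead of it; z points along the fingers, y is the line along which they close (so a half turn about z gives the same grasp; the last joint's range is limited). The gripper opens to 85 mm and grips with 20 to 120 N. Pads are 22 mm wide; open, the fingers measure 114 mm over their backs; the gripper's body (76 mm by 85 mm) begins 54 mm behind the grasp point. The pads swing forward as they close: fully open they stand 13 mm farther back than shut.
Start: joints at [1.1, 0.477, 0.022, 1.555, -0.011, 1.109, -0.083], TCP at [239.562, -631.076, 256.308] pointing down, gripper open.
Joint ranges: [-2.96, 2.96], [-0.34, 2.1], [-1.41, 1.46], [0.24, 2.44], [-1.37, 4.51], [0.17, 1.92], [-2.96, 2.96]. Speed limits (rad/s): [2.39, 2.39, 3.14, 3.14, 3.14, 3.14, 3.14].

INTERFACE

Orientations are given as a unit quaternion [x, y, z, w].
In Python, from station import manip gives the robot as it stands. The module is installed in compiled form; this text tells all that it offers.
- The arm moves only by the shell command python3 -m handwheel 'ROWS' [FORCE]. ROWS is a JSON object whose one key "motion" holds a list of rows, each a list of 3 entries, a list of its own where there are three numbers: the turn, a rotation vector about the tool's x, y, z in degrees, then the shift along the tool's x, y, z in m, then the opening, from 0 (shut) to 1 (fully open). A call has 1 to 10 rows; each row is the pose to reach, as a shift and turn from the pose commanded when the call began, along the tool's axes at that moment; what a row does not reach only later rows make up. A row lasts 1/8 s, in which the tool goes at most 62.5 mm and 10.7 degrees, less where a joint would pass 70% of its speed; a pose out of reach is approached as far as the arm can. A call with a gripper value outside its range is refused whole. The fingers move at their own pace and stop on an object; FORCE is the grip in N (left out, the last holds). Time passes only in rows, so rows that repeat a pose let the fingers close. It gives the time, the measured TCP pose, the force, the opening and the grip force at its end, in the units of the state.
- manip.sense(): the state, without advancing time (a new reading comes with each control period).
- manip.get_image(name): name is "side" or "top"; returns the picture (384x512x3 uint8, red, green, blue); there is no depth.
- manip.camera_model(name): a dict with "camera_matrix" (3x3 intrinsics, pixels), "eye" and "attitude" of the camera in the world. Camera axes: x right, y down, z forward; pixel columns grow to the right and rows downward; lengths in mm; the calibration is good to about 2 mm. A picture is of the moment at which its call begins. camera_model takes no time and is no camera call.
- manip.sign_off(): hands the job in; it is judged then, once.
The state is a dict: "time": time; "q": joint angles; "joint_velocities": joint speeds; "tau": joint torques, N m; "tcp_pos": TCP position; "ee_rot": TCP orientation; "wrist_force": force on the tool from outside, world axes, zero at the start; "ft_torque": the same for the moment, N m; "gripper_width": finger opening in mm; "grip_force": force on a finger pad.
Only numpy, scipy, OpenCV 4.12 (cv2) and the standard library are available. Lean on these libraries where they do the work, as an engineer would, in place of code of your own. Each camera call takes 0.05 s, during which the arm holds its last target. There are 200 camera calls.

## Working session

There is one attempt and no reset: what is moved stays moved. The work goes in short steps, Python scripts to look and compute and a shell command to move; the robot and the scene stay as the last step left them, time stands still between calls to the robot, and variables do not carry over. Pictures are saved under pics/ and viewed, at most 10 in all, crops included, and the job is handed in when it is done.

```bash
mkdir -p pics; cat > h.py <<'E'
import numpy as np, cv2
from station import manip
def snap(n,f):
    im=manip.get_image(n); cv2.imwrite('pics/'+f,im[:,:,::-1]); return im
def cam(n):
    c=manip.camera_model(n); K=np.array(c['camera_matrix']); e=np.array(c['eye']).ravel(); a=np.array(c['attitude'])
    if a.size==4:
        from scipy.spatial.transform import Rotation as R
        a=R.from_quat(a.ravel()).as_matrix()
    return K,e,a
def ray(n,u,v,z):
    K,e,a=cam(n); d=a@np.linalg.solve(K,[u,v,1]); return e+d*(z-e[2])/d[2]
def proj(n,p):
    K,e,a=cam(n); q=K@(a.T@(np.array(p,float)-e)); return q[:2]/q[2]
E
python3 - <<'E'
from h import *
for n in('top','side'):
    snap(n,n+'0.png'); print(manip.camera_model(n))
print(manip.sense())
E
```

```text
{'camera_matrix': array([[370.91701387,   0.        , 260.07629752],
       [  0.        , 370.91701387, 189.7113112 ],
       [  0.        ,   0.        ,   1.        ]]), 'eye': array([434.677755  ,  17.72368424, 841.95923658]), 'attitude': array([-0.69587012,  0.71394645, -0.04369369,  0.06431252])}
{'camera_matrix': array([[434.78737507,   0.        , 252.88067765],
       [  0.        , 434.78737507, 184.13525899],
       [  0.        ,   0.        ,   1.        ]]), 'eye': array([117.46142583, 470.33599553, 696.92942067]), 'attitude': array([-0.33968981,  0.85585038, -0.36115374,  0.1473056 ])}
{'time': 0.1, 'q': array([ 1.09990043,  0.47772238,  0.02236539,  1.55631754, -0.01151536,
        1.10928392, -0.08309496]), 'joint_velocities': array([ 0.0001311 , -0.00225815, -0.00084791, -0.00138818, -0.00043686,
       -0.00037421, -0.0011116 ]), 'tau': array([ 4.12908397e-03, -5.97758532e+01,  1.61388986e+00, -2.81951845e+01,
        1.29369978e-02,  5.06799814e-03,  8.27879376e-06]), 'tcp_pos': array([ 239.36838929, -630.62812214,  255.43481144]), 'ee_rot': array([ 9.83592289e-01,  1.80403900e-01, -1.99659011e-04, -7.76137512e-04]), 'wrist_force': array([-0.17612252, -0.33486879,  0.43319348]), 'ft_torque': array([-0.01930831,  0.00023596, -0.01352677]), 'grip_force': 0.0, 'gripper_width': 85.2243960864651}
```

View pics/top0.png

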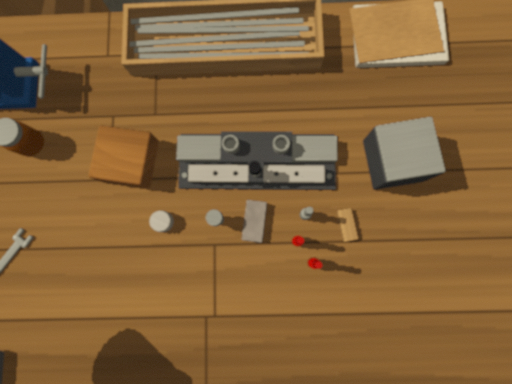

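View pics/side0.png

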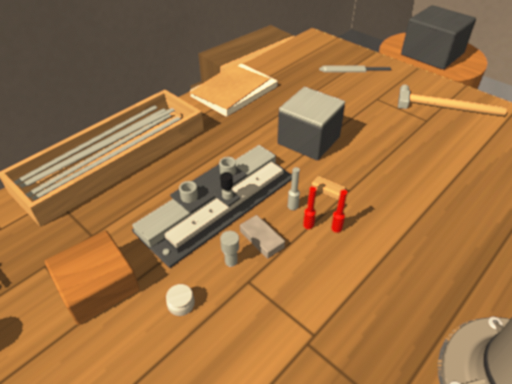

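The top view shows the rack around (257,160), with the anvil at its right end (405,153) and the wooden block at the left. Cups are at (230,143) and (282,143), and the knob is near (256,168). The grey tall punch is near (307,213), the squat one near (214,217), and the red look-alikes at (298,240) and (315,263). The side view agrees: tall punch at (294,190), squat at (230,247).

```bash
python3 - <<'E'
from h import *
t=cv2.imread('pics/top0.png'); s=cv2.imread('pics/side0.png')
a=cv2.resize(t[125:255,165:365],None,fx=4,fy=4,interpolation=cv2.INTER_CUBIC); cv2.imwrite('pics/tc.png',a)
b=cv2.resize(s[140:270,170:350],None,fx=4,fy=4,interpolation=cv2.INTER_CUBIC); cv2.imwrite('pics/sc.png',b)
for n,u,v,z in [('top',230,143,73),('top',282,143,73),('top',256,168,108),('top',214,217,75),('top',307,213,110),('top',405,150,110),('side',228,161,73),('side',188,188,73),('side',230,235,75),('side',295,170,110)]: print(n,u,v,ray(n,u,v,z).round(1))
E
```

```text
top 230 143 [656.7 101.   73. ]
top 282 143 [653.1 -10.3  73. ]
top 256 168 [592.7  45.1 108. ]
top 214 217 [498.5 135.8  75. ]
top 307 213 [498.8 -53.6 110. ]
top 405 150 [ 620.2 -254.8  110. ]
side 228 161 [653.3  -9.9  73. ]
side 188 188 [652.8 104.6  73. ]
side 230 235 [500.6 133.2  75. ]
side 295 170 [503.5 -54.  110. ]
```

View pics/tc.png

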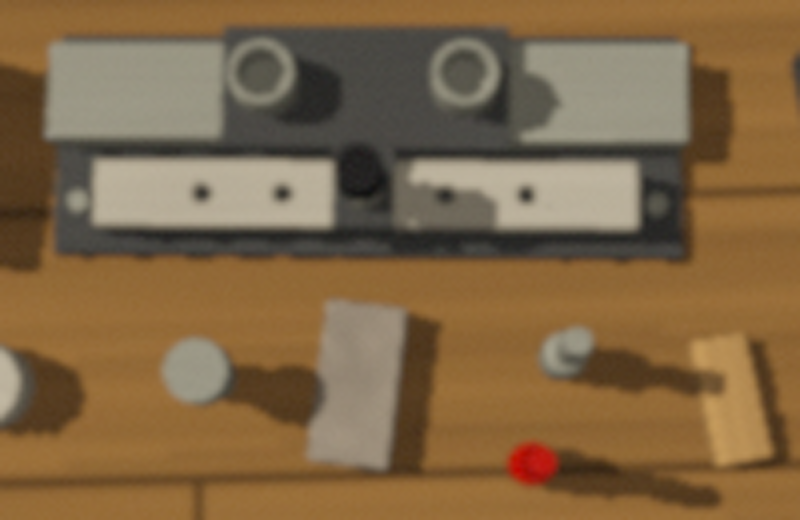

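View pics/sc.png

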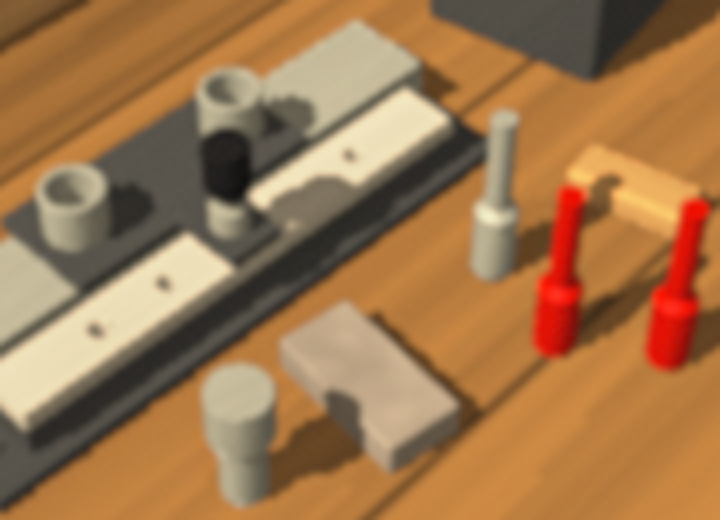

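The crops show the cup rims at (262,74) and (465,73) in the top crop, and (75,188) and (232,90) in the side crop. The four free holes are at (201,193), (283,193), (446,195) and (526,194) in the top crop. The tall punch's top is at (577,342) in the top crop and (505,120) in the side crop. The squat head is at (197,371) and (240,388). The anvil is on the rack's -y end, so the tall punch goes in the right pocket.

```bash
cat >> h.py <<'E'
def tri(p):
    A=np.zeros((3,3));b=np.zeros(3)
    for n,(u,v) in p:
        K,e,a=cam(n); d=a@np.linalg.solve(K,[u,v,1]); d/=np.linalg.norm(d); M=np.eye(3)-np.outer(d,d); A+=M;b+=M@e
    return np.linalg.solve(A,b)
T=lambda u,v:('top',((u+.5)/4-.5+165,(v+.5)/4-.5+125))
S=lambda u,v:('side',((u+.5)/4-.5+170,(v+.5)/4-.5+140))
E
python3 - <<'E'
from h import *
for nm,t,s,z in [('cupL',(262,74),(75,188),73),('cupR',(465,73),(232,90),73),('tall',(577,342),(505,120),110),('squat',(197,371),(240,388),75),
 ('h90',(201,193),(96,331),40),('h45',(283,193),(164,284),40),('h-90',(526,194),(349,156),40),('h-45',(446,195),(290,222),40)]:
    a,b=T(*t),S(*s); print(nm,tri([a,b]).round(1),ray(a[0],*a[1],z).round(1),ray(b[0],*b[1],z).round(1))
# cool mask of tall foot, lower end in top
for nm,uv,z in [('tall shoulder',(563,355),47)]:
    a=T(*uv); print(nm,ray(a[0],*a[1],z).round(1))
for n,uv,z in [('tall foot bottom',(493,267),0),('squat bottom',(245,492),0)]:
    b=S(*uv); print(n,ray(b[0],*b[1],z).round(1))
from scipy.spatial.transform import Rotation as R
print(R.from_quat(manip.sense()['ee_rot']).as_matrix().round(3))
E
```

```text
cupL [656.6 100.8  71.7] [656.4 100.7  73. ] [655.3 101.5  73. ]
cupR [653.7  -8.3  70.6] [653.4  -8.   73. ] [651.2  -6.8  73. ]
tall [504.4 -57.8 107.9] [504.3 -57.5 110. ] [502.9 -56.1 110. ]
squat [498.  136.3  75.1] [497.7 136.1  75. ] [498.4 136.4  75. ]
h90 [600.  139.6  37. ] [599.1 138.9  40. ] [598.2 141.3  40. ]
h45 [599.   94.2  36.2] [597.7  93.4  40. ] [596.8  96.6  40. ]
h-90 [594.4 -40.2  37. ] [593.2 -40.3  40. ] [592.8 -37.5  40. ]
h-45 [599.2   3.1  14. ] [594.    3.6  40. ] [580.9  20.9  40. ]
tall shoulder [503.6 -56.2  47. ]
tall foot bottom [503.8 -57.6   0. ]
squat bottom [496.3 139.6   0. ]
[[ 0.935  0.355 -0.001]
 [ 0.355 -0.935  0.001]
 [-0.    -0.002 -1.   ]]
```

```bash
cat >> h.py <<'E'
from scipy.spatial.transform import Rotation as R
def go(x,y,z,yaw=-1.8):
    s=manip.sense(); Q=R.from_quat(s['ee_rot']); M=Q.as_matrix()
    c,k=np.cos(np.radians(yaw)),np.sin(np.radians(yaw))
    G=R.from_matrix(np.array([[c,k,0],[k,-c,0],[0,0,-1]]))
    print('t',round(s['time'],2),'tcp',s['tcp_pos'].round(1),'shift m',(M.T@(np.array([x,y,z])-s['tcp_pos'])/1000).round(4),'turn',np.degrees((Q.inv()*G).as_rotvec()).round(2),'w',round(s['gripper_width'],1),'g',round(s['grip_force'],1),'F',np.round(s['wrist_force'],1))
E
python3 -c "
from h import *
go(504,-57.3,190)"
```

```text
t 0.1 tcp [ 239.4 -630.6  255.4] shift m [ 0.4509 -0.442   0.0661] turn [-9.000e-02  2.000e-02  2.259e+01] w 85.2 g 0.0 F [-0.2 -0.3  0.4]
```

```bash
python3 -m handwheel '{"motion":[[[0,0,3],[0.03,-0.03,0],0.8],[[0,0,6],[0.07,-0.07,0],0.6],[[0,0,9],[0.11,-0.11,0],0.5],[[0,0,12],[0.15,-0.15,0],0.5],[[0,0,15],[0.19,-0.187,0.01],0.5],[[0,0,18],[0.23,-0.226,0.02],0.5],[[0,0,20],[0.27,-0.265,0.03],0.5],[[0,0,22.6],[0.31,-0.304,0.04],0.5],[[0,0,22.6],[0.34,-0.333,0.04],0.5],[[0,0,22.6],[0.36,-0.353,0.04],0.5]]}' 60; python3 -c "
from h import *
go(504,-57.3,150)"
```

```text
time: 1.35
tcp_pos: [451.3, -171.0, 216.0]
ee_rot: [1.0, -0.015, -0.0, -0.0]
wrist_force: [0.9, -0.4, 0.3]
gripper_width: 42.3
grip_force: 0.0
t 1.35 tcp [ 451.3 -171.   216. ] shift m [ 0.0494 -0.1151  0.066 ] turn [-0.03  0.03  0.13] w 42.3 g 0.0 F [ 0.9 -0.4  0.3]
```

```bash
python3 -m handwheel '{"motion":[[[0,0,0],[0.015,-0.035,0.02],0.5],[[0,0,0],[0.03,-0.07,0.04],0.5],[[0,0,0],[0.042,-0.1,0.055],0.5],[[0,0,0],[0.0494,-0.1152,0.066],0.5],[[0,0,0],[0.0494,-0.1152,0.066],0.5],[[0,0,0],[0.0494,-0.1152,0.066],0.5]]}'; python3 -c "
from h import *
im=snap('side','s1.png'); cv2.imwrite('pics/s1c.png',cv2.resize(im[100:260,190:370,::-1],None,fx=3,fy=3,interpolation=2))
go(504,-57.3,86)"
```

```text
time: 2.1
tcp_pos: [503.5, -60.7, 150.5]
ee_rot: [1.0, -0.016, -0.0, 0.0]
wrist_force: [0.1, -0.1, 1.0]
gripper_width: 42.6
grip_force: 0.0
t 2.15 tcp [503.6 -60.9 150.7] shift m [ 0.0002 -0.0037  0.0647] turn [ 0.03 -0.01 -0.1 ] w 42.6 g 0.0 F [-0.7 -0.7 -0.8]
```

View pics/s1c.png

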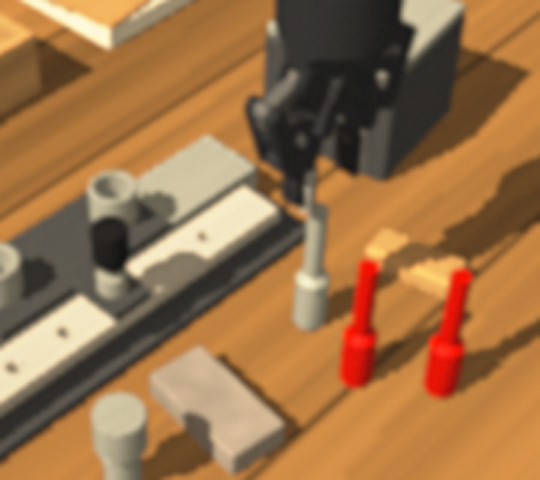

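The gripper hangs open above the tall punch (top at crop (313,178)), with fingertips just above and beside it. Next is descending and closing.

```bash
python3 -m handwheel '{"motion":[[[0,0,0],[0,-0.003,0.01],0.5],[[0,0,0],[0,-0.0035,0.03],0.5],[[0,0,0],[0,-0.0035,0.05],0.5],[[0,0,0],[0,-0.0035,0.0645],0.5],[[0,0,0],[0,-0.0035,0.0645],0.5],[[0,0,0],[0,-0.0035,0.0645],0.3],[[0,0,0],[0,-0.0035,0.0645],0],[[0,0,0],[0,-0.0035,0.0645],0],[[0,0,0],[0,-0.0035,0.0645],0],[[0,0,0],[0,-0.0035,0.0645],0]]}' 60; python3 -c "
from h import *
go(504,-57.3,180)"
```

```text
time: 3.4
tcp_pos: [504.7, -56.2, 86.5]
ee_rot: [1.0, -0.016, 0.001, 0.0]
wrist_force: [-0.4, 0.2, 6.0]
gripper_width: 12.1
grip_force: 58.6
t 3.4 tcp [504.7 -56.2  86.5] shift m [-0.0005  0.0011 -0.0935] turn [ 0.   -0.08 -0.02] w 12.1 g 58.6 F [-0.4  0.2  6. ]
```

```bash
python3 -m handwheel '{"motion":[[[0,0,0],[0,0,-0.02],0],[[0,0,0],[0,0,-0.06],0],[[0,0,0],[0,0,-0.1],0],[[0,0,0],[0.02,-0.01,-0.12],0],[[0,0,0],[0.06,-0.02,-0.12],0],[[0,0,0],[0.1,-0.035,-0.11],0],[[0,0,0],[0.13,-0.045,-0.1],0],[[0,0,0],[0.147,-0.052,-0.09],0],[[0,0,0],[0.147,-0.052,-0.09],0],[[0,0,0],[0.147,-0.052,-0.09],0]]}'; python3 -c "
from h import *
im=snap('side','s2.png'); cv2.imwrite('pics/s2c.png',cv2.resize(im[80:230,150:330,::-1],None,fx=4,fy=4,interpolation=2))
go(653.8,-8,134.5)"
```

```text
time: 4.65
tcp_pos: [651.6, -9.5, 175.6]
ee_rot: [1.0, -0.016, -0.001, 0.0]
wrist_force: [0.2, 0.3, -2.0]
gripper_width: 11.7
grip_force: 58.6
t 4.7 tcp [651.7  -9.7 176. ] shift m [ 0.0021 -0.0018  0.0415] turn [ 0.04  0.03 -0.06] w 11.7 g 58.6 F [-0.1 -0.6 -1.2]
```

View pics/s2c.png

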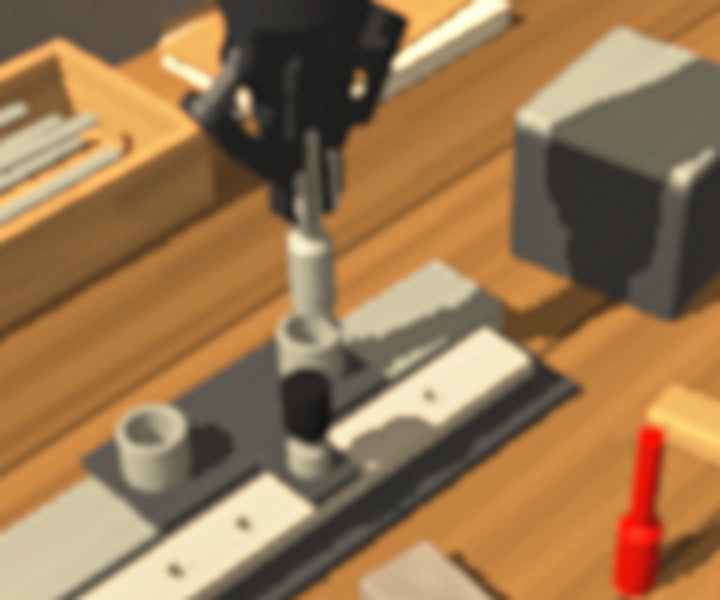

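The punch hangs upright just above the right cup: foot at crop (312,300), cup rim at about (311,333). I'll compare this with projections.

```bash
python3 - <<'E'
from h import *
c=lambda p:((proj('side',p)-[150,80]+.5)*4-.5).round(1)
for p in [(651.7,-9.7,200-0),(651.7,-9.7,137),(651.7,-9.7,90),(653.8,-8,73),(651.8,-8,73),(653.8,-6,73)]: print(p,c(p))
g=cv2.imread('pics/s2c.png')
for r in (150,165,180,265,280,295):
    print(r,[ (int(x),int(v)) for x,v in zip(range(270,356,4),g[r,270:356:4].mean(1))])
E
```

```text
(651.7, -9.7, 200) [303.4 133.2]
(651.7, -9.7, 137) [309.6 234.1]
(651.7, -9.7, 90) [313.8 303.2]
(653.8, -8, 73) [310.3 326.7]
(651.8, -8, 73) [312.9 328.4]
(653.8, -6, 73) [307.7 328.5]
150 [(270, 30), (274, 30), (278, 28), (282, 30), (286, 30), (290, 30), (294, 29), (298, 30), (302, 41), (306, 63), (310, 83), (314, 85), (318, 64), (322, 44), (326, 53), (330, 66), (334, 64), (338, 61), (342, 78), (346, 101), (350, 113), (354, 113)]
165 [(270, 31), (274, 30), (278, 30), (282, 28), (286, 30), (290, 30), (294, 30), (298, 31), (302, 43), (306, 65), (310, 84), (314, 85), (318, 68), (322, 44), (326, 45), (330, 72), (334, 84), (338, 75), (342, 77), (346, 95), (350, 107), (354, 109)]
180 [(270, 44), (274, 35), (278, 31), (282, 28), (286, 29), (290, 39), (294, 66), (298, 89), (302, 95), (306, 89), (310, 83), (314, 82), (318, 70), (322, 48), (326, 40), (330, 64), (334, 80), (338, 76), (342, 79), (346, 99), (350, 112), (354, 115)]
265 [(270, 119), (274, 115), (278, 113), (282, 113), (286, 130), (290, 160), (294, 176), (298, 179), (302, 173), (306, 164), (310, 151), (314, 134), (318, 119), (322, 108), (326, 100), (330, 99), (334, 112), (338, 129), (342, 138), (346, 140), (350, 140), (354, 140)]
280 [(270, 112), (274, 113), (278, 114), (282, 114), (286, 124), (290, 149), (294, 171), (298, 177), (302, 173), (306, 165), (310, 153), (314, 139), (318, 122), (322, 109), (326, 100), (330, 99), (334, 112), (338, 127), (342, 134), (346, 131), (350, 127), (354, 124)]
295 [(270, 100), (274, 98), (278, 102), (282, 114), (286, 129), (290, 152), (294, 173), (298, 180), (302, 174), (306, 164), (310, 152), (314, 139), (318, 123), (322, 110), (326, 99), (330, 94), (334, 101), (338, 114), (342, 125), (346, 128), (350, 131), (354, 133)]
```

```bash
python3 -m handwheel '{"motion":[[[0,0,0],[0.001,-0.001,0],0],[[0,0,0],[0.0017,-0.002,0.005],0],[[0,0,0],[0.0017,-0.002,0.01],0],[[0,0,0],[0.0017,-0.002,0.013],0],[[0,0,0],[0.0017,-0.002,0.016],0],[[0,0,0],[0.0017,-0.002,0.019],0],[[0,0,0],[0.0017,-0.002,0.021],0],[[0,0,0],[0.0017,-0.002,0.022],0],[[0,0,0],[0.0017,-0.002,0.022],0]]}'; python3 -c "
from h import *
go(653.3,-7.6,134.5)"
```

```text
time: 5.82
tcp_pos: [654.3, -7.0, 153.8]
ee_rot: [1.0, -0.016, -0.0, 0.0]
wrist_force: [-0.6, -1.5, -1.8]
gripper_width: 12.0
grip_force: 58.6
t 5.83 tcp [654.3  -7.  153.8] shift m [-0.001   0.0007  0.0193] turn [ 0.    0.   -0.01] w 12.0 g 58.6 F [-0.6 -1.5 -1.8]
```

```bash
python3 -m handwheel '{"motion":[[[0,0,0],[-0.0005,0.0003,0.004],0],[[0,0,0],[-0.0005,0.0003,0.008],0],[[0,0,0],[-0.0005,0.0003,0.012],0],[[0,0,0],[-0.0005,0.0003,0.015],0],[[0,0,0],[-0.0005,0.0003,0.017],0],[[0,0,0],[-0.0005,0.0003,0.0185],0],[[0,0,0],[-0.0005,0.0003,0.019],0],[[0,0,0],[-0.0005,0.0003,0.019],0]]}'; python3 -c "
from h import *
go(653.3,-7.6,134.5)"
```

```text
time: 6.82
tcp_pos: [653.9, -7.2, 134.9]
ee_rot: [1.0, -0.016, 0.0, 0.0]
wrist_force: [-0.4, 0.1, -1.2]
gripper_width: 11.7
grip_force: 58.6
t 6.83 tcp [653.9  -7.2 134.9] shift m [-0.0006  0.0004  0.0004] turn [ 0.   -0.01 -0.01] w 11.7 g 58.6 F [-0.4  0.1 -1.2]
```

```bash
python3 -m handwheel '{"motion":[[[0,0,0],[0,0,0.0004],0.25],[[0,0,0],[0,0,0.0004],0.45],[[0,0,0],[0,0,0.0004],0.5],[[0,0,0],[0,0,-0.02],0.5],[[0,0,0],[0,0,-0.05],0.5],[[0,0,0],[0,0,-0.07],0.6],[[0,0,0],[-0.03,-0.03,-0.075],0.6],[[0,0,0],[-0.07,-0.06,-0.075],0.65],[[0,0,0],[-0.11,-0.1,-0.065],0.65],[[0,0,0],[-0.14,-0.13,-0.055],0.65]]}'; python3 - <<'E'
from h import *
for n in('side','top'):
    im=snap(n,n+'3.png')
s=cv2.imread('pics/side3.png');t=cv2.imread('pics/top3.png')
cv2.imwrite('pics/c3.png',np.hstack([cv2.resize(s[80:230,160:260],None,fx=4,fy=4,interpolation=2),cv2.resize(t[100:250,200:300],None,fx=4,fy=4,interpolation=2)]))
go(498,136.2,66)
E
```

```text
time: 8.07
tcp_pos: [516.6, 128.9, 190.8]
ee_rot: [1.0, -0.015, 0.001, -0.0]
wrist_force: [-0.4, -0.1, -0.0]
gripper_width: 55.7
grip_force: 0.0
t 8.18 tcp [514.3 131.3 189.9] shift m [-0.0161 -0.0044  0.1239] turn [-0.05  0.13  0.4 ] w 55.4 g 0.0 F [ 0.6  0.9 -0.3]
```

View pics/c3.png

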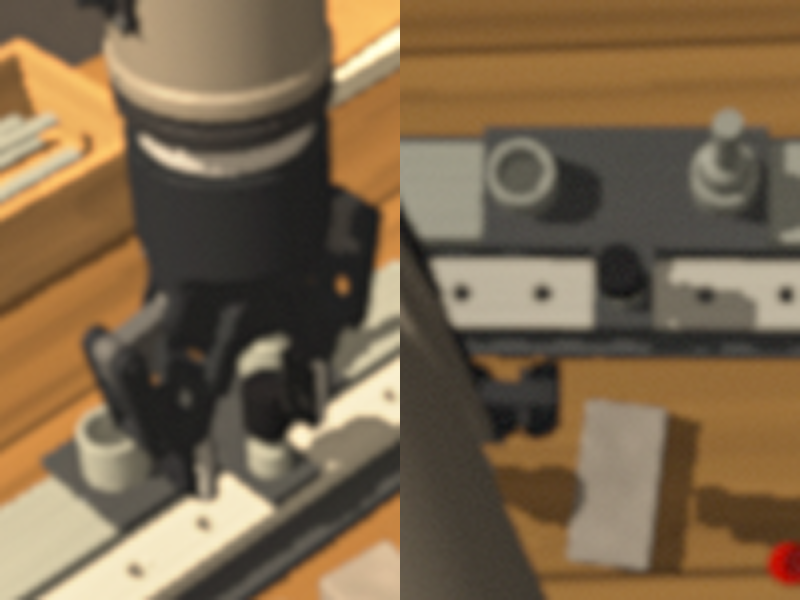

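The top crop shows the tall punch standing in the right cup, foot concentric with the rim near crop (724,176). The left cup is free. Now for the squat punch.

```bash
python3 -m handwheel '{"motion":[[[0,0,0],[-0.016,-0.0035,0.02],0.65],[[0,0,0],[-0.016,-0.0035,0.05],0.65],[[0,0,0],[-0.016,-0.0035,0.06],0.65],[[0,0,0],[-0.016,-0.0035,0.07],0.65],[[0,0,0],[-0.016,-0.0035,0.07],0.65]]}'; python3 - <<'E'
from h import *
go(498,136.2,66)
E
```

```text
time: 8.8
tcp_pos: [502.4, 131.0, 119.8]
ee_rot: [1.0, -0.016, -0.0, 0.0]
wrist_force: [-0.3, -0.3, 0.2]
gripper_width: 55.5
grip_force: 0.0
t 8.8 tcp [502.4 131.  119.8] shift m [-0.0046 -0.0051  0.0538] turn [ 0.01  0.01 -0.04] w 55.5 g 0.0 F [-0.3 -0.3  0.2]
```

```bash
python3 -m handwheel '{"motion":[[[0,0,0],[-0.0045,-0.005,0.005],0.65],[[0,0,0],[-0.0045,-0.005,0.02],0.65],[[0,0,0],[-0.0045,-0.005,0.038],0.65],[[0,0,0],[-0.0045,-0.005,0.0535],0.65],[[0,0,0],[-0.0045,-0.005,0.0535],0.55],[[0,0,0],[-0.0045,-0.005,0.0535],0.45],[[0,0,0],[-0.0045,-0.005,0.0535],0.2],[[0,0,0],[-0.0045,-0.005,0.0535],0],[[0,0,0],[-0.0045,-0.005,0.0535],0],[[0,0,0],[-0.0045,-0.005,0.0535],0]]}' 80; python3 - <<'E'
from h import *
go(498,136.2,66)
E
```

```text
time: 10.05
tcp_pos: [498.3, 136.5, 67.0]
ee_rot: [1.0, -0.016, 0.001, -0.0]
wrist_force: [-0.4, -0.6, 5.2]
gripper_width: 32.3
grip_force: 79.4
t 10.05 tcp [498.3 136.5  67. ] shift m [-0.0003  0.0003  0.001 ] turn [-0.03 -0.07 -0.01] w 32.3 g 79.4 F [-0.4 -0.6  5.2]
```

```bash
python3 -m handwheel '{"motion":[[[0,0,0],[0,0,-0.02],0],[[0,0,0],[0,0,-0.05],0],[[0,0,0],[0,0,-0.08],0],[[0,0,0],[0.03,0.005,-0.095],0],[[0,0,0],[0.07,0.012,-0.095],0],[[0,0,0],[0.11,0.02,-0.095],0],[[0,0,0],[0.14,0.026,-0.095],0],[[0,0,0],[0.1585,0.03,-0.095],0],[[0,0,0],[0.1585,0.03,-0.095],0],[[0,0,0],[0.1585,0.03,-0.095],0]]}'; python3 - <<'E'
from h import *
im=snap('side','s4.png'); cv2.imwrite('pics/s4c.png',cv2.resize(im[100:250,120:300,::-1],None,fx=4,fy=4,interpolation=2))
go(656.6,101.4,115)
c=lambda p:((proj('side',p)-[120,100]+.5)*4-.5).round(1)
p=manip.sense()['tcp_pos']; f=p[2]-67
for z in (75,45,40,20,0): print(z,c((p[0],p[1],f+z)))
print(c((656.8,101.3,73)))
E
```

```text
time: 11.3
tcp_pos: [654.0, 101.5, 160.5]
ee_rot: [1.0, -0.016, -0.001, 0.0]
wrist_force: [-0.6, 0.1, -3.4]
gripper_width: 31.8
grip_force: 79.8
t 11.35 tcp [654.  101.7 160.8] shift m [0.0027 0.0002 0.0458] turn [0.01 0.09 0.03] w 32.1 g 79.8 F [-0.4  0.2 -2.7]
75 [254.3 205.4]
45 [261.6 253. ]
40 [262.8 260.7]
20 [267.4 290.9]
0 [271.9 320.1]
[273.4 346.5]
```

View pics/s4c.png

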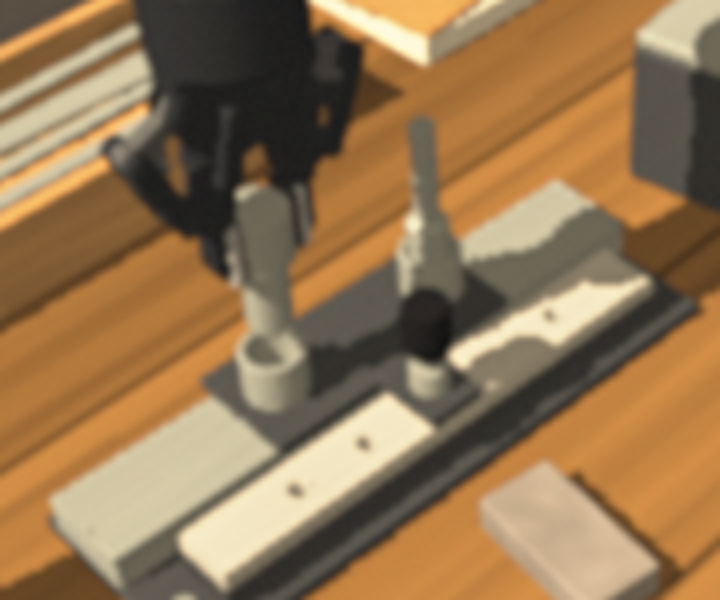

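The squat punch hangs above the left cup, foot about (268,320) and cup rim about (272,348), matching the projections. The tall punch is upright in the right cup.

```bash
python3 -m handwheel '{"motion":[[[0,0,0],[0.0015,-0.0003,0],0],[[0,0,0],[0.0025,-0.0004,0.005],0],[[0,0,0],[0.0025,-0.0004,0.011],0],[[0,0,0],[0.0025,-0.0004,0.015],0],[[0,0,0],[0.0025,-0.0004,0.018],0],[[0,0,0],[0.0025,-0.0004,0.021],0],[[0,0,0],[0.0025,-0.0004,0.024],0],[[0,0,0],[0.0025,-0.0004,0.026],0],[[0,0,0],[0.0025,-0.0004,0.026],0]]}'; python3 - <<'E'
from h import *
go(656.8,101.9,115)
E
```

```text
time: 12.48
tcp_pos: [657.7, 101.6, 135.1]
ee_rot: [1.0, -0.016, -0.0, 0.0]
wrist_force: [0.3, -0.2, -3.5]
gripper_width: 32.1
grip_force: 79.8
t 12.47 tcp [657.7 101.6 135.1] shift m [-0.0009 -0.0003  0.0201] turn [ 0.    0.01 -0.01] w 32.1 g 79.8 F [ 0.3 -0.2 -3.5]
```

```bash
python3 -m handwheel '{"motion":[[[0,0,0],[-0.0006,-0.0002,0.004],0],[[0,0,0],[-0.0006,-0.0002,0.008],0],[[0,0,0],[-0.0006,-0.0002,0.012],0],[[0,0,0],[-0.0006,-0.0002,0.015],0],[[0,0,0],[-0.0006,-0.0002,0.0175],0],[[0,0,0],[-0.0006,-0.0002,0.019],0],[[0,0,0],[-0.0006,-0.0002,0.0198],0],[[0,0,0],[-0.0006,-0.0002,0.0198],0]]}'; python3 - <<'E'
from h import *
go(656.8,101.9,115)
E
```

```text
time: 13.48
tcp_pos: [657.2, 101.8, 115.5]
ee_rot: [1.0, -0.016, 0.0, -0.0]
wrist_force: [0.3, 0.2, -3.1]
gripper_width: 31.6
grip_force: 79.8
t 13.47 tcp [657.2 101.8 115.5] shift m [-0.0004 -0.0001  0.0005] turn [-0.   -0.   -0.01] w 31.6 g 79.8 F [ 0.3  0.2 -3.1]
```

```bash
python3 -m handwheel '{"motion":[[[0,0,0],[0,0,0.0003],0.5],[[0,0,0],[0,0,0.0003],0.6],[[0,0,0],[0,0,0.0003],0.6],[[0,0,0],[0,0,-0.02],0.6],[[0,0,0],[0,0,-0.05],0.6],[[0,0,0],[-0.02,0.015,-0.055],0.6],[[0,0,0],[-0.045,0.035,-0.05],0.6],[[0,0,0],[-0.06,0.0545,-0.045],0.6],[[0,0,0],[-0.06,0.0545,-0.045],0.6],[[0,0,0],[-0.06,0.0545,-0.045],0.6]]}'; python3 - <<'E'
from h import *
im=snap('side','s5.png'); im2=snap('top','t5.png'); cv2.imwrite('pics/s5c.png',np.hstack([cv2.resize(im[80:230,120:260,::-1],None,fx=4,fy=4,interpolation=2)[:, :],cv2.resize(im2[100:250,200:255,::-1],None,fx=4,fy=4,interpolation=2)]))
go(595.6,49.2,98)
E
```

```text
time: 14.72
tcp_pos: [596.6, 50.2, 161.8]
ee_rot: [1.0, -0.016, 0.001, -0.0]
wrist_force: [0.8, 0.6, -0.4]
gripper_width: 51.1
grip_force: 0.0
t 14.82 tcp [596.5  50.6 161.3] shift m [-0.001   0.0014  0.0633] turn [-0.06 -0.09  0.05] w 51.0 g 0.0 F [0.4 0.6 0.5]
```

View pics/s5c.png

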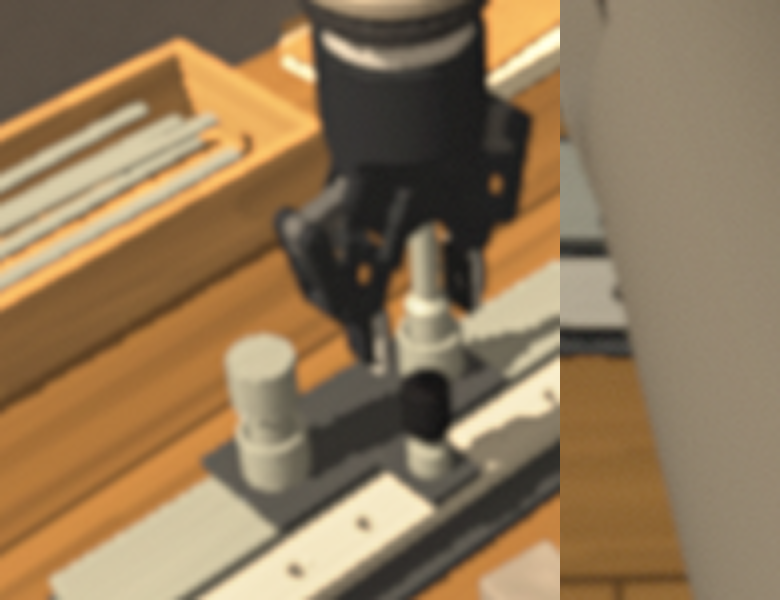

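Both punches stand upright in their cups: squat at crop (268,430), tall at (427,330). The open gripper is over the knob at (425,400).

```bash
python3 -m handwheel '{"motion":[[[0,0,0],[-0.0007,0.0005,0.01],0.6],[[0,0,0],[-0.0007,0.0006,0.03],0.6],[[0,0,0],[-0.0007,0.0006,0.045],0.6],[[0,0,0],[-0.0007,0.0006,0.057],0.6],[[0,0,0],[-0.0007,0.0006,0.0625],0.6],[[0,0,0],[-0.0007,0.0006,0.0625],0.6],[[0,0,0],[-0.0007,0.0006,0.0625],0.45]]}' 50; python3 - <<'E'
from h import *
go(595.6,49.2,98)
E
```

```text
time: 15.7
tcp_pos: [595.2, 48.7, 98.5]
ee_rot: [1.0, -0.016, 0.0, -0.0]
wrist_force: [-0.7, 0.6, 0.4]
gripper_width: 38.8
grip_force: 0.0
t 15.7 tcp [595.2  48.7  98.5] shift m [ 0.0004 -0.0005  0.0005] turn [-0.01 -0.06 -0.02] w 38.8 g 0.0 F [-0.7  0.6  0.4]
```

```bash
python3 -m handwheel '{"motion":[[[0,0,0],[0,-0.0005,0],0.3],[[0,0,0],[0,-0.0005,0],0.2],[[0,0,0],[0,-0.0005,0],0],[[0,0,0],[0,-0.0005,0],0],[[0,0,0],[0,-0.0005,0],0],[[0,0,0],[0,-0.0005,0],0]]}' 50; python3 - <<'E'
from h import *
go(595.6,49.2,98)
E
```

```text
time: 16.45
tcp_pos: [595.2, 49.2, 98.7]
ee_rot: [1.0, -0.016, 0.001, -0.0]
wrist_force: [-2.2, -1.1, 6.4]
gripper_width: 24.6
grip_force: 49.0
t 16.45 tcp [595.2  49.2  98.7] shift m [ 0.0004 -0.      0.0007] turn [-0.   -0.06 -0.02] w 24.6 g 49.0 F [-2.2 -1.1  6.4]
```

```bash
python3 -m handwheel '{"motion":[[[0,0,0],[0,-0.0005,-0.003],0],[[0,0,0],[0,-0.0005,-0.006],0],[[0,0,0],[0,-0.0005,-0.009],0],[[0,0,0],[0,-0.0005,-0.012],0],[[0,0,0],[0,-0.0005,-0.0145],0],[[0,0,0],[0,-0.0005,-0.0145],0],[[0,0,0],[0,-0.0005,-0.0145],0]]}' 60; python3 - <<'E'
from h import *
go(595.2,49.2,98.7)
E
```

```text
time: 17.32
tcp_pos: [595.1, 49.5, 112.5]
ee_rot: [1.0, -0.016, 0.0, 0.0]
wrist_force: [5.0, -1.9, -6.5]
gripper_width: 24.4
grip_force: 59.1
t 17.32 tcp [595.1  49.5 112.5] shift m [0.0001 0.0003 0.0138] turn [ 0.   -0.04 -0.02] w 24.4 g 59.1 F [ 5.  -1.9 -6.5]
```

```bash
python3 -m handwheel '{"motion":[[[0,0,0],[0,0.003,0],0],[[0,0,0],[0,0.009,0],0],[[0,0,0],[0,0.016,0],0],[[0,0,0],[0,0.023,0],0],[[0,0,0],[0,0.03,0],0],[[0,0,0],[0,0.037,0],0],[[0,0,0],[0,0.042,0],0],[[0,0,0],[0,0.045,0],0],[[0,0,0],[0,0.045,0],0],[[0,0,0],[0,0.045,0],0]]}' 60; python3 - <<'E'
from h import *
go(593.8,4.2,98.7)
E
```

```text
time: 18.58
tcp_pos: [593.5, 4.3, 112.5]
ee_rot: [1.0, -0.016, 0.0, 0.0]
wrist_force: [5.0, -0.2, -6.2]
gripper_width: 24.2
grip_force: 59.3
t 18.57 tcp [593.5   4.3 112.5] shift m [0.0003 0.0001 0.0138] turn [ 0.03 -0.01 -0.03] w 24.2 g 59.3 F [ 5.  -0.2 -6.2]
```

```bash
python3 -m handwheel '{"motion":[[[0,0,0],[0.0003,0,0.003],0],[[0,0,0],[0.0003,0,0.006],0],[[0,0,0],[0.0003,0,0.008],0],[[0,0,0],[0.0003,0,0.01],0],[[0,0,0],[0.0003,0,0.012],0],[[0,0,0],[0.0003,0,0.014],0],[[0,0,0],[0.0003,0,0.0145],0],[[0,0,0],[0.0003,0,0.0145],0],[[0,0,0],[0.0003,0,0.0145],0]]}' 60; python3 - <<'E'
from h import *
go(593.8,4.2,98.7)
E
```

```text
time: 19.7
tcp_pos: [593.6, 4.8, 98.8]
ee_rot: [1.0, -0.016, 0.0, 0.0]
wrist_force: [-1.2, -1.8, 5.5]
gripper_width: 24.3
grip_force: 60.4
t 19.7 tcp [593.6   4.8  98.8] shift m [0.0002 0.0006 0.0001] turn [ 0.   -0.   -0.01] w 24.3 g 60.4 F [-1.2 -1.8  5.5]
```

```bash
python3 - <<'E'
from h import *
im=snap('side','s6.png'); cv2.imwrite('pics/s6c.png',cv2.resize(im[80:240,140:340,::-1],None,fx=4,fy=3.7,interpolation=2))
E
```

```text
(no output)
```

View pics/s6c.png

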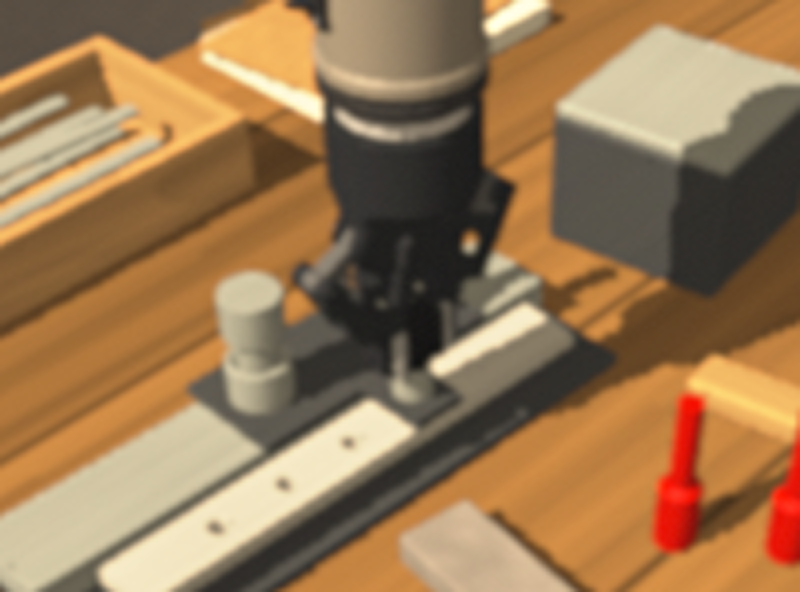

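The carriage has moved one hole towards the anvil: three free holes now show at (215,527), (283,485) and (348,442). The squat punch is upright at (255,340), the fingers are closed on the knob at (420,345), and the measured height matches pin-down. I'm handing it in.

```bash
python3 -c "
from station import manip
print(manip.sign_off())"
```

```text
the job is handed in; nothing more can be done
None
```

I handed the job in at about 20 s of the 64 s, with the tall punch in the anvil-side pocket, the squat punch in the other, the carriage one hole towards the anvil, and the gripper closed on the knob at 60 N; pin-down rests on the knob's height and force readings, the tall punch was hidden by the gripper in the last picture, and the sign-off returned no verdict.

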